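Put the mixed-up reagent containers back on their own drip trays

ROBOT

A 6-joint arm with a two-finger parallel gripper is mounted at the origin on a cart in front of the work surface, level with it; the furniture and walls round the work are solid. World frame = base frame: x ahead of the robot, y to its left, z up, the work surface at z = 0. Lengths are in mm, angles in rad, forces in N, time in s.
With the tool pointing down it reaches from about 350 to 975 mm from the base axis. Payload 7.1 kg.
Tool frame: the origin (TCP) lies at the very end of the fingers, on their centre line; the grasp point (between the pads) lies 19 mm behind it; z points along the fingers, y is the line along which they close (so a half turn about z gives the same grasp; the last joint's range is limited). The gripper opens to 88 mm and grips with 3 to 60 N. Pads are 20 mm wide; open, the fingers measure 115 mm over their backs; the gripper's body (75 mm by 178 mm) begins 61 mm behind the grasp point.
Start: joints at [1.321, 0.423, 1.63, -0, 1.089, -0.019], TCP at [142.941, 608.418, 222.675] pointing down, gripper open.
Joint ranges: [-3, 3], [-0.9, 2.11], [0.09, 2.58], [-1.31, 4.45], [0.11, 2.69], [-2.54, 2.54]. Speed limits (rad/s): [2.39, 2.39, 3.01, 3.14, 3.14, 3.14].

INTERFACE

Orientations are given as a rotation vector (axis times angle).
In Python, from workcell import * gives the robot as it stands.
- The arm moves only by the tool step_arm, never from a script. Its argument "deltas" is a list of rows, each a list of 3 entries, a list of its own where there are three numbers: the shift along the tool's x, y, z in units of 300 mm (1.0 is 300 mm), then the turn, a rotation vector about the tool's x, y, z in units of 1.5 rad (1.0 is 1.5 rad), then the gripper command: -1 is shut, 1 is fully open, values between are in proportion. In form: [[[dx, dy, dz], [rx, ry, rz], gripper], ...]. A call has 1 to 20 rows; each row is the pose to reach, as a shift and turn from the pose commanded when the call began, along the tool's axes at that moment; what a row does not reach only later rows make up. A row lasts 1/12 s, in which the tool goes at most 41.7 mm and 7.16 degrees, less where a joint would pass 70% of its speed; a pose out of reach is approached as far as the arm can. A call with a number of a shift or a turn outside -1 to 1 is refused whole. A call with a gripper value outside its range is refused whole. The fingers move at their own pace and stop on an object; the grip force is fixed at half the most. Time passes only in rows, so rows that repeat a pose let the fingers close. It gives the time, the measured TCP pose, the force, the opening and the grip force at its end, in the units of the state.
- get_obs(): the state, without advancing time (a new reading comes with each control period).
- get_image(name): name is "scene" or "top" or "wrist"; returns a dict with "pixels" (400x640x3 uint8, red, green, blue), "fx", "fy", "cx", "cy" (pixels), "T" (4x4, takes a point from camera to world coordinates). Camera axes: x right, y down, z forward; pixel columns grow to the right and rows downward; lengths in mm; the calibration is good to about 2 mm. A picture is of the moment at which its call begins. There is no depth.
- close_job(): hands the job in; it is judged then, once.
The state is a dict: "t": time; "qpos": joint angles; "qvel": joint speeds; "joint_torque": joint torques, N m; "ee_pos": TCP position; "orientation": TCP orientation; "ft_force": force on the tool from outside, world axes, zero at the start; "moment": the same for the moment, N m; "width": finger opening in mm; "grasp_force": force on a finger pad.
Only numpy, scipy, OpenCV 4.12 (cv2) and the standard library are available. Lean on these libraries where they do the work, as an engineer would, in place of code of your own. Each camera call takes 0.05 s, during which the arm holds its last target. There are 200 camera calls.

TASK

The four reagent containers stand on each other's drip trays: put each back upright in the middle of its own tray, the blue-capped bottle on blue, the brown bottle on orange, the slim white bottle with the green label on green and the white jar on white. Every tray but the spare grey one is taken, so use that as the halfway place: only one container to a tray, never one on the bare bench, and the grey tray is empty again at the end. Keep them upright, set them down gently without dropping them, and do not disturb the glass beaker.

Things in the scene. Friction and masses are not known exactly. Their poses are not given: they have to be found in the camera images.
- blue_cap_bottle: white plastic screw-cap bottle with a bright blue cap and blue label. 112 mm tall: body 56 mm diameter up to 94 mm, then the cap, 37 mm diameter. About 0.14 kg. Origin: centre of its underside; z is its upright axis. Round, so its yaw does not matter. At the start it stands upright on the floor of one of the other three coloured trays, a wrong one, within about 9 mm of the middle. Belongs on the blue tray.
- brown_bottle: dark brown (amber) bottle with a black cap and an orange label. 138 mm tall: body 62 mm diameter up to 115 mm, then the cap, 41 mm diameter. About 0.31 kg. Origin: centre of its underside; z is its upright axis. Round, so its yaw does not matter. At the start it stands upright on the floor of one of the other three coloured trays, a wrong one, within about 9 mm of the middle. Belongs on the orange tray.
- slim_bottle: slim tall white bottle with a whitish cap and a green label. 150 mm tall: body 48 mm diameter up to 125 mm, then the cap, 32 mm diameter. About 0.17 kg. Origin: centre of its underside; z is its upright axis. Round, so its yaw does not matter. At the start it stands upright on the floor of one of the other three coloured trays, a wrong one, within about 9 mm of the middle. Belongs on the green tray.
- jar: low white sample jar with a flat white lid, 40 mm tall: base 45 mm diameter up to 24 mm, then the lid, 49 mm diameter, fixed on. About 0.045 kg. Origin: centre of its underside; z is its upright axis. Round, so its yaw does not matter. At the start it stands upright on the floor of one of the other three coloured trays, a wrong one, within about 9 mm of the middle. Belongs on the white tray.
- tray_blue: round blue plastic drip tray, fixed to the bench; home of the blue-capped bottle. Outer diameter 102 mm at the rim, rim 12 mm high and 3 mm thick, flat floor 6 mm above the bench and 90 mm across. Origin: centre of the underside, on the bench; z up.
- tray_orange: round orange plastic drip tray, fixed to the bench; home of the brown bottle. Outer diameter 102 mm at the rim, rim 12 mm high and 3 mm thick, flat floor 6 mm above the bench and 90 mm across. Origin: centre of the underside, on the bench; z up.
- tray_green: round green plastic drip tray, fixed to the bench; home of the slim bottle. Outer diameter 102 mm at the rim, rim 12 mm high and 3 mm thick, flat floor 6 mm above the bench and 90 mm across. Origin: centre of the underside, on the bench; z up.
- tray_white: round white plastic drip tray, fixed to the bench; home of the jar. Outer diameter 102 mm at the rim, rim 12 mm high and 3 mm thick, flat floor 6 mm above the bench and 90 mm across. Origin: centre of the underside, on the bench; z up.
- tray_grey: round grey plastic drip tray, fixed to the bench; the spare, empty at the start and empty again at the end. Outer diameter 102 mm at the rim, rim 12 mm high and 3 mm thick, flat floor 6 mm above the bench and 90 mm across. Origin: centre of the underside, on the bench; z up.
- beaker: small clear glass beaker, empty, loose, 61 mm diameter and 73 mm tall, standing on the bench to the left of the trays; to be left alone. Origin: centre of its underside; z up.
Mind the look-alikes: they are no part of the job. Leave any red look-alike of the blue_cap_bottle alone.

How it is judged:
By the outcome, as a careful person would: the job done as asked, in the order asked, and still so for the second after the job is handed in, with the robot touching nothing.
It also fails if it takes over 138 s, if anything falls off the work surface, if the arm or the gripper's body presses on something with over 40 N, if the wrist force passes 120 N, or if a joint passes its speed limit or range.

## Working session

There is one attempt and no reset: what is moved stays moved. The work goes in short steps, Python scripts to look and compute and a tool call to move; the robot and the scene stay as the last step left them, time stands still between calls to the robot, and variables do not carry over. Pictures are saved under pics/ and viewed, at most 14 in all, crops included, and the job is handed in when it is done.

Besides the shell and the picture viewer there is one more tool, called after "Emit:" as name(argument=value, ...) on one line, values as JSON. step_arm: Moves the arm, as the interface text tells. Its arguments: {"type":"object","properties":{"deltas":{"type":"array","items":{"type":"array"}}},"required":["deltas"]}

```bash
mkdir -p pics
python3 - <<'E'
from workcell import *
import cv2,numpy as np,pickle
o=get_obs(); print({k:np.round(v,3) for k,v in o.items()})
d={}
for n in("top","scene"):
    im=get_image(n); d[n]=im
    cv2.imwrite(f"pics/{n}0.png",im["pixels"][:,:,::-1])
    print(n,im["fx"],im["cx"],im["cy"],np.round(im["T"],3).tolist())
pickle.dump(d,open("im0.pkl","wb"))
E
```

```text
{'t': np.float64(0.0), 'qpos': array([ 1.321,  0.424,  1.631, -0.   ,  1.089, -0.019]), 'qvel': array([-0.   ,  0.001,  0.   , -0.001,  0.001,  0.   ]), 'joint_torque': array([ 0.0000e+00, -5.4461e+01, -2.7368e+01,  6.4000e-02,  2.2000e-02,
       -0.0000e+00]), 'ee_pos': array([142.807, 607.867, 221.882]), 'orientation': array([-3.62e-01, -3.12e+00,  2.00e-03]), 'ft_force': array([-0.263, -1.116,  0.897]), 'moment': array([-0.006,  0.016, -0.051]), 'grasp_force': np.float64(0.0), 'width': np.float64(87.447)}
top 424.59925855822394 317.6575585964611 201.97102202542203 [[-0.001, -0.998, 0.055, 507.49], [-1.0, 0.002, 0.013, 52.898], [-0.013, -0.055, -0.998, 1042.913], [0.0, 0.0, 0.0, 1.0]]
scene 478.77157213684376 320.9686427098571 202.18102949009975 [[-0.55, -0.455, 0.701, -114.043], [-0.835, 0.275, -0.477, 523.347], [0.024, -0.847, -0.531, 566.873], [0.0, 0.0, 0.0, 1.0]]
```

View pics/top0.png

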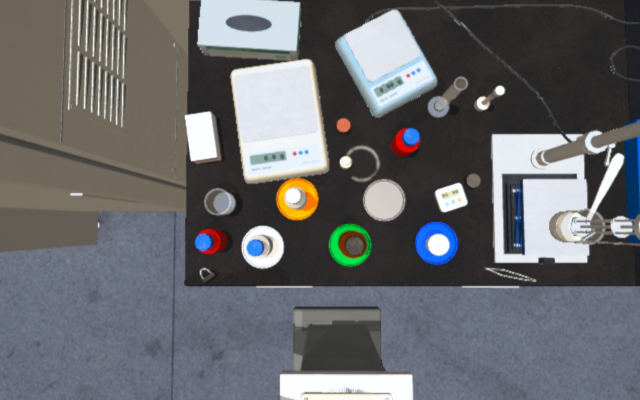

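View pics/scene0.png

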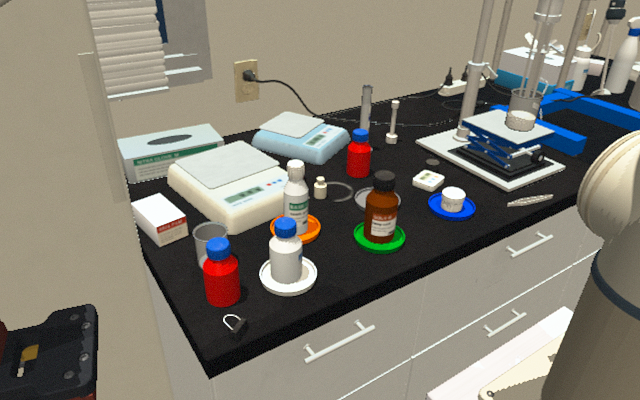

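The top view shows the blue-capped bottle on white (262,247), brown on green (350,245), slim on orange (297,199), jar on blue (437,243), and grey empty (384,200). Red look-alikes are at (210,241) and (405,142), and the beaker is at (220,202). So it is two swaps, each using the grey tray.

```bash
cat > h.py <<'E'
import numpy as np,cv2
def ray(im,uv,z):
    uv=np.atleast_2d(uv).astype(float);T=im["T"]
    d=np.c_[(uv[:,0]-im["cx"])/im["fx"],(uv[:,1]-im["cy"])/im["fy"],np.ones(len(uv))]@T[:3,:3].T
    return (T[:3,3]+d*((z-T[2,3])/d[:,2])[:,None])[:,:2]
def proj(im,P):
    T=im["T"];p=(np.atleast_2d(P)-T[:3,3])@T[:3,:3]
    return np.c_[p[:,0]/p[:,2]*im["fx"]+im["cx"],p[:,1]/p[:,2]*im["fy"]+im["cy"]]
def ring(im,x,y,z,r):
    a=np.linspace(0,2*np.pi,60);return proj(im,np.c_[x+r*np.cos(a),y+r*np.sin(a),0*a+z])
E
cat > m.py <<'E'
from h import *;import pickle
im=pickle.load(open("im0.pkl","rb"))["top"];px=im["pixels"];hsv=cv2.cvtColor(px,cv2.COLOR_RGB2HSV)
def blob(m,uv,r):
    w=np.zeros(m.shape,np.uint8);cv2.circle(w,uv,r,1,-1);m=(m&(w>0)).astype(np.uint8)
    n,l,s,c=cv2.connectedComponentsWithStats(m);k=1+np.argmax(s[1:,4]);v,u=np.nonzero(l==k);return np.c_[u,v]
H,S,V=[hsv[...,i].astype(int) for i in range(3)]
seeds=dict(blue=((437,243),(S>150)&(H>100)&(H<125)),orange=((297,199),(S>150)&(H>8)&(H<25)),green=((350,245),(S>150)&(H>45)&(H<75)),white=((262,247),(V>150)),grey=((384,200),(V>100)))
big=cv2.resize(px[120:290,180:480],None,fx=2.6,fy=2.6,interpolation=cv2.INTER_CUBIC)[:,:,::-1].copy()
def draw(x,y,z,r,c):
    p=(ring(im,x,y,z,r)-[179.5,119.5])*2.6-.5;cv2.polylines(big,[p.astype(np.int32)],True,c,1)
for n,(uv,m) in seeds.items():
    P=ray(im,blob(m,uv,27),12);(c,r)=cv2.minEnclosingCircle(P.astype(np.float32));print(n,np.round(c,1),round(r,1));draw(*c,12,51,(255,0,255))
for n,uv,z,r,m in [("bluecap",(257,248),118,18.5,(S>150)&(H>95)&(H<125)),("slim",(294,197),156,16,(S<60)&(V>120)),("jar",(438,244),46,24.5,(S<60)&(V>120)),("brown",(354,245),144,20.5,(V<75)&(S<140))]:
    P=ray(im,blob(m,uv,16),z);(c,rr)=cv2.minEnclosingCircle(P.astype(np.float32));print(n,np.round(c,1),round(rr,1),np.round(P.mean(0),1));draw(*P.mean(0),z,r,(0,255,255))
cv2.imwrite("pics/fit.png",big)
P=ray(im,[[220,202],[210,241],[405,142]],60);print(P)
E
python3 m.py
```

```text
blue [ 465.5 -219.3] 52.9
orange [572.2 116.5] 53.1
green [460.9 -10.6] 52.1
white [456.2 200.5] 52.0
grey [569.  -94.5] 51.8
bluecap [459.  201.5] 17.5 [459.3 201.8]
slim [564.9 111.2] 23.1 [564.9 111.6]
jar [ 462.9 -212.3] 26.7 [ 463.2 -213.1]
brown [469.1  -6.7] 18.4 [475.2  -1. ]
[[ 561.78498098  292.74661799]
 [ 471.42294944  314.92688161]
 [ 701.00969159 -138.10367587]]
```

View pics/fit.png

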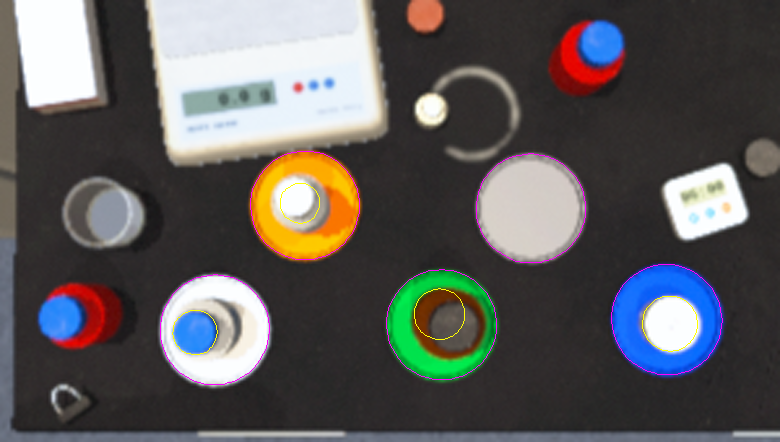

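Emit:
step_arm(deltas=[[[-0.1, -0.13, -0.02], [0, 0, 0], 1], [[-0.2, -0.26, -0.05], [0, 0, 0], 1], [[-0.3, -0.39, -0.08], [0, 0, 0], 1], [[-0.4, -0.52, -0.11], [0, 0, 0], 1], [[-0.5, -0.65, -0.13], [0, 0, 0], 1], [[-0.57, -0.74, -0.13], [0, 0, 0], 1], [[-0.62, -0.79, -0.13], [0, 0, 0], 1], [[-0.62, -0.79, -0.13], [0, 0, 0], 1], [[-0.62, -0.79, -0.13], [0, 0, 0], 1]])

```text
t: 0.85
ee_pos: [270.5, 332.6, 261.8]
orientation: [0.367, 3.12, -0.001]
ft_force: [-0.2, 0.1, -0.3]
width: 87.9
grasp_force: 0.0
```

```bash
cat > go.py <<'E'
# usage: go.py x y z [yaw_deg of tool y in world] : shift/turn in tool units from the present pose
from workcell import *
from h import *;import sys
from scipy.spatial.transform import Rotation as R
o=get_obs();Rt=R.from_rotvec(o["orientation"]);M=Rt.as_matrix()
a=[float(s) for s in sys.argv[1:]]
yaw=np.degrees(np.arctan2(M[1,1],M[0,1]))
print("t",round(float(o["t"]),2),"tcp",np.round(o["ee_pos"],1),"yaw",round(yaw,1),"tilt",np.round(M[:2,2],4),"w",round(float(o["width"]),1),"gf",round(float(o["grasp_force"]),1),"F",np.round(o["ft_force"],1))
for i in range(0,len(a),4):
    x,y,z,w=a[i:i+4];c,s=np.cos(np.radians(w)),np.sin(np.radians(w))
    G=np.array([[s,c,0],[-c,s,0],[0,0,-1.]])
    print("to",a[i:i+4],np.round(M.T@(np.array([x,y,z])-o["ee_pos"])/300,3),np.round((Rt.inv()*R.from_matrix(G)).as_rotvec()/1.5,3))
E
python3 go.py 400 60 300 0
python3 -c "
from h import *;import pickle
d=pickle.load(open('im0.pkl','rb'));im=d['top'];print(ray(im,[[354.1,245.3]],144),ray(im,[[204.2,242]],112))
s=d['scene'];b=cv2.resize(s['pixels'][150:320,180:480],None,fx=2.6,fy=2.6,interpolation=cv2.INTER_CUBIC)[:,:,::-1].copy()
br=ray(im,[[354.1,245.3]],144)[0]
for x,y,h,r,hb,rb in[(br[0],br[1],144,20.5,121,31),(564.9,111.6,156,16,131,24),(459.3,201.8,118,18.5,100,28),(463.2,-213.1,46,24.5,6,22.5)]:
  for z,q in((h,r),(hb,rb),(6,rb)):
    p=(ring(s,x,y,z,q)-[179.5,149.5])*2.6-.5;cv2.polylines(b,[p.astype(np.int32)],True,(255,0,255),1)
cv2.imwrite('pics/sc.png',b)"
```

```text
t 0.85 tcp [270.5 332.6 261.8] yaw 76.6 tilt [ 0.0002 -0.0005] w 87.9 gf 0.0 F [-0.2  0.1 -0.3]
[[465.27086502 -12.12598288]] [[471.15528996 313.79454093]]Traceback (most recent call last):
  File "go.py", line 12, in <module>
    print("to",a[i:i+4],np.round(M.T@(np.array([x,y,z])-o["ee_pos"])/300,3),np.round((Rt.inv()*R.from_matrix(G)).as_rotvec()/1.5,3))
                                                                                               ~~~~~~~~~~~~~^^^
  File "scipy/spatial/transform/_rotation.pyx", line 1143, in scipy.spatial.transform._rotation.Rotation.from_matrix
ValueError: Non-positive determinant (left-handed or null coordinate frame) in rotation matrix 0: [[ 0.  1.  0.]
 [-1.  0.  0.]
 [ 0.  0. -1.]].
```

View pics/sc.png

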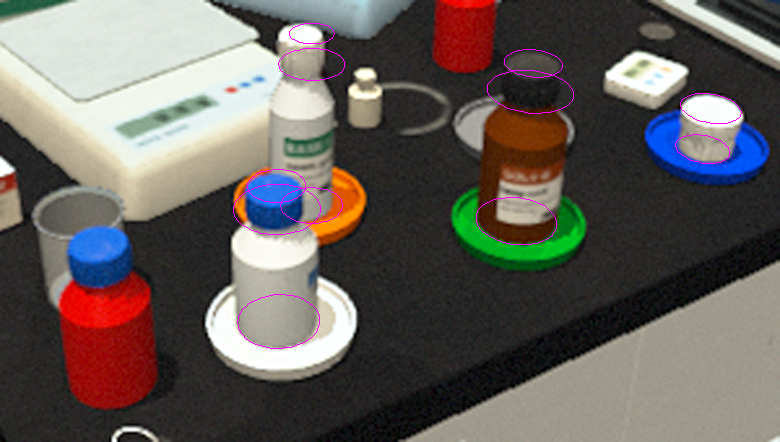

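The overlay matches all four containers to within a few mm, with brown about 3–4 mm off. Each bottle sits where the top view says.

```bash
sed -i 's/\[\[s,c,0\],\[-c,s,0\]/[[-s,c,0],[c,s,0]/' go.py; python3 go.py 400 60 300 0
```

```text
t 0.85 tcp [270.5 332.6 261.8] yaw 76.6 tilt [ 0.0002 -0.0005] w 87.9 gf 0.0 F [-0.2  0.1 -0.3]
to [400.0, 60.0, 300.0, 0.0] [-0.631 -0.784 -0.127] [-0.     0.     0.891]
```

Emit:
step_arm(deltas=[[[-0.1, -0.12, -0.02], [0, 0, 0.08], 1], [[-0.2, -0.25, -0.04], [0, 0, 0.16], 1], [[-0.3, -0.37, -0.06], [0, 0, 0.24], 1], [[-0.4, -0.5, -0.08], [0, 0, 0.32], 1], [[-0.5, -0.62, -0.1], [0, 0, 0.4], 1], [[-0.6, -0.74, -0.12], [0, 0, 0.48], 1], [[-0.63, -0.784, -0.127], [0, 0, 0.56], 1], [[-0.631, -0.784, -0.127], [0, 0, 0.64], 1], [[-0.631, -0.784, -0.127], [0, 0, 0.72], 1], [[-0.631, -0.784, -0.127], [0, 0, 0.8], 1], [[-0.631, -0.784, -0.127], [0, 0, 0.86], 1], [[-0.631, -0.784, -0.127], [0, 0, 0.891], 1], [[-0.631, -0.784, -0.127], [0, 0, 0.891], 1], [[-0.631, -0.784, -0.127], [0, 0, 0.891], 1]])

```text
t: 2.02
ee_pos: [400.4, 63.6, 299.6]
orientation: [-2.215, -2.228, 0.0]
ft_force: [-0.0, -0.3, 1.4]
width: 88.0
grasp_force: 0.0
```

```bash
python3 - <<'E'
from workcell import *
import cv2,pickle,numpy as np
im=get_image("wrist");cv2.imwrite("pics/w1.png",im["pixels"][:,:,::-1]);pickle.dump(im,open("w1.pkl","wb"));print(np.round(im["T"],3))
E
python3 go.py 459 202 200 0 459 202 60 0
```

```text
[[ 1.00000e+00  5.00000e-03  2.00000e-03  4.00285e+02]
 [ 6.00000e-03 -9.69000e-01 -2.49000e-01  1.30994e+02]
 [ 1.00000e-03  2.49000e-01 -9.69000e-01  4.62190e+02]
 [ 0.00000e+00  0.00000e+00  0.00000e+00  1.00000e+00]]
t 2.07 tcp [400.4  63.5 299.6] yaw 0.3 tilt [-0.0003  0.0001] w 87.8 gf 0.0 F [-0.5 -0.3 -0.6]
to [459.0, 202.0, 200.0, 0.0] [0.46  0.198 0.332] [-0.    -0.     0.004]
to [459.0, 202.0, 60.0, 0.0] [0.46  0.198 0.799] [-0.    -0.     0.004]
```

View pics/w1.png

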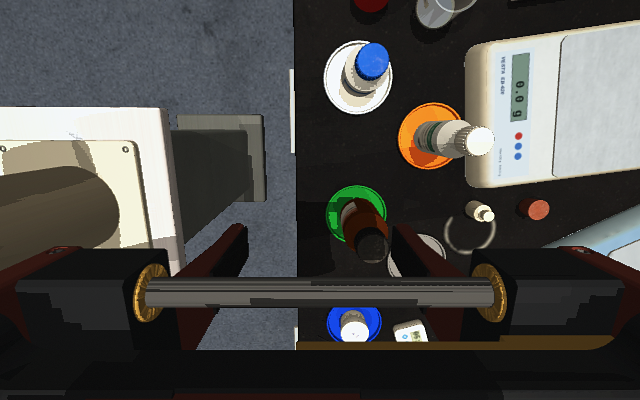

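The wrist view shows the gripper body is long along the closing axis (world x). Cap tops: blue (373,62), slim (480,140), brown (373,245). I'll triangulate them against the top view.

Run:
```python
from h import *;import pickle
im=pickle.load(open("w1.pkl","rb"))
for n,uv,z in(("blue",(373,60),118),("slim",(481,140),156),("brown",(373,245),144)):print(n,ray(im,[uv],z))
hsv=cv2.cvtColor(im["pixels"],cv2.COLOR_RGB2HSV);H,S,V=[hsv[...,i].astype(int) for i in range(3)]
m=(S>150)&(H>8)&(H<25)
v,u=np.nonzero(m[95:175,390:470]);print(cv2.minEnclosingCircle(ray(im,np.c_[u+390,v+95],12).astype(np.float32)))
m=(S>150)&(H>45)&(H<75)
v,u=np.nonzero(m[180:250,320:395]);print(cv2.minEnclosingCircle(ray(im,np.c_[u+320,v+180],12).astype(np.float32)))
m=(V>170)&(S<40)
v,u=np.nonzero(m[35:120,318:398]);print(cv2.minEnclosingCircle(ray(im,np.c_[u+318,v+35],12).astype(np.float32)))
```

```text
blue [[459.780448   203.30629982]]
slim [[571.59410331 118.39101639]]
brown [[466.05513963  -7.02364696]]
((572.5841064453125, 117.66516876220703), 51.594051361083984)
((461.2330322265625, -9.95322322845459), 51.081111907958984)
((456.5634460449219, 201.1221160888672), 50.73430633544922)
```

Emit:
step_arm(deltas=[[[0.1, 0.04, 0.06], [0, 0, 0], 1], [[0.2, 0.08, 0.12], [0, 0, 0], 1], [[0.3, 0.12, 0.18], [0, 0, 0], 1], [[0.4, 0.17, 0.25], [0, 0, 0], 1], [[0.463, 0.198, 0.33], [0, 0, 0.004], 1], [[0.463, 0.198, 0.37], [0, 0, 0.004], 1], [[0.463, 0.198, 0.45], [0, 0, 0.004], 1], [[0.463, 0.198, 0.53], [0, 0, 0.004], 1], [[0.463, 0.198, 0.61], [0, 0, 0.004], 1], [[0.463, 0.198, 0.69], [0, 0, 0.004], 1], [[0.463, 0.198, 0.75], [0, 0, 0.004], 1], [[0.463, 0.198, 0.8], [0, 0, 0.004], 1], [[0.463, 0.198, 0.83], [0, 0, 0.004], 1], [[0.463, 0.198, 0.845], [0, 0, 0.004], 1], [[0.463, 0.198, 0.845], [0, 0, 0.004], 1], [[0.463, 0.198, 0.845], [0, 0, 0.004], 1]])

```text
t: 3.4
ee_pos: [459.5, 202.3, 46.6]
orientation: [2.223, 2.219, 0.001]
ft_force: [0.2, -0.2, -0.4]
width: 88.3
grasp_force: 0.0
```

```bash
python3 go.py 459.5 202.5 46 0
```

```text
t 3.4 tcp [459.5 202.3  46.6] yaw -0.1 tilt [0.0005 0.0002] w 88.3 gf 0.0 F [ 0.2 -0.2 -0.4]
to [459.5, 202.5, 46.0, 0.0] [ 0.001 -0.     0.002] [ 0.    -0.    -0.001]
```

Emit:
step_arm(deltas=[[[0, 0, 0], [0, 0, 0], 0.4], [[0, 0, 0], [0, 0, 0], 0.2], [[0, 0, 0], [0, 0, 0], 0.0], [[0, 0, 0], [0, 0, 0], -0.5], [[0, 0, 0], [0, 0, 0], -1], [[0, 0, 0], [0, 0, 0], -1], [[0, 0, 0], [0, 0, 0], -1], [[0, 0, 0], [0, 0, 0], -1], [[0, 0, 0], [0, 0, 0], -1], [[0, 0, 0], [0, 0, 0], -1], [[0, 0, 0], [0, 0, 0], -1], [[0, 0, 0], [0, 0, 0], -1]])

```text
t: 4.4
ee_pos: [459.3, 202.0, 46.6]
orientation: [2.224, 2.219, 0.0]
ft_force: [-1.1, -1.1, 5.8]
width: 55.5
grasp_force: 30.0
```

Emit:
step_arm(deltas=[[[0, 0, -0.02], [0, 0, 0], -1], [[0, 0, -0.06], [0, 0, 0], -1], [[0, 0, -0.13], [0, 0, 0], -1], [[0, 0, -0.22], [0, 0, 0], -1], [[0, 0, -0.32], [0, 0, 0], -1], [[0, 0, -0.41], [0, 0, 0], -1], [[-0.02, 0, -0.48], [0, 0, 0], -1], [[-0.06, 0.02, -0.51], [0, 0, 0], -1], [[-0.13, 0.05, -0.52], [0, 0, 0], -1], [[-0.22, 0.08, -0.52], [0, 0, 0], -1], [[-0.33, 0.12, -0.52], [0, 0, 0], -1], [[-0.44, 0.16, -0.52], [0, 0, 0], -1], [[-0.55, 0.2, -0.52], [0, 0, 0], -1], [[-0.66, 0.24, -0.52], [0, 0, 0], -1], [[-0.77, 0.285, -0.52], [0, 0, 0], -1], [[-0.86, 0.32, -0.52], [0, 0, 0], -1], [[-0.93, 0.345, -0.52], [0, 0, 0], -1], [[-0.97, 0.36, -0.52], [0, 0, 0], -1], [[-0.988, 0.366, -0.52], [0, 0, 0], -1], [[-0.988, 0.366, -0.52], [0, 0, 0], -1]])

```text
t: 6.07
ee_pos: [568.1, -95.2, 202.0]
orientation: [-2.225, -2.217, 0.0]
ft_force: [-0.3, 0.6, -2.0]
width: 55.6
grasp_force: 30.0
```

```bash
python3 go.py 569 -94.5 47 0
```

```text
t 6.07 tcp [568.1 -95.2 202. ] yaw -0.2 tilt [-0.0006  0.0002] w 55.6 gf 30.0 F [-0.3  0.6 -2. ]
to [569.0, -94.5, 47.0, 0.0] [0.002 0.003 0.517] [-0.    -0.    -0.002]
```

Emit:
step_arm(deltas=[[[0, 0.003, 0.02], [0, 0, 0], -1], [[0, 0.003, 0.07], [0, 0, 0], -1], [[0, 0.003, 0.14], [0, 0, 0], -1], [[0, 0.003, 0.22], [0, 0, 0], -1], [[0, 0.003, 0.3], [0, 0, 0], -1], [[0, 0.003, 0.37], [0, 0, 0], -1], [[0, 0.003, 0.43], [0, 0, 0], -1], [[0, 0.003, 0.47], [0, 0, 0], -1], [[0, 0.003, 0.49], [0, 0, 0], -1], [[0, 0.003, 0.5], [0, 0, 0], -1], [[0, 0.003, 0.505], [0, 0, 0], -1], [[0, 0.003, 0.51], [0, 0, 0], -1], [[0, 0.003, 0.513], [0, 0, 0], -1], [[0, 0.003, 0.515], [0, 0, 0], -1], [[0, 0.003, 0.517], [0, 0, 0], -1], [[0, 0.003, 0.518], [0, 0, 0], -1], [[0, 0.003, 0.518], [0, 0, 0], -1]])

```text
t: 7.48
ee_pos: [569.2, -94.8, 47.1]
orientation: [2.224, 2.218, 0.0]
ft_force: [-0.9, 0.5, -1.2]
width: 55.3
grasp_force: 30.0
```

Emit:
step_arm(deltas=[[[0, 0, 0.001], [0, 0, 0], -1], [[0, 0, 0.002], [0, 0, 0], -1], [[0, 0, 0.003], [0, 0, 0], -1], [[0, 0, 0.003], [0, 0, 0], -1]])

```text
t: 7.82
ee_pos: [569.2, -94.8, 46.6]
orientation: [2.224, 2.219, 0.0]
ft_force: [-1.8, -0.1, 5.8]
width: 55.8
grasp_force: 30.0
```

Emit:
step_arm(deltas=[[[0, 0, 0], [0, 0, 0], 0.3], [[0, 0, 0], [0, 0, 0], 0.5], [[0, 0, 0], [0, 0, 0], 1], [[0, 0, 0], [0, 0, 0], 1], [[0, 0, 0], [0, 0, 0], 1], [[0, 0, -0.01], [0, 0, 0], 1], [[0, 0, -0.04], [0, 0, 0], 1], [[0, 0, -0.12], [0, 0, 0], 1], [[0, 0, -0.24], [0, 0, 0], 1], [[0, 0, -0.36], [0, 0, 0], 1], [[0, 0, -0.45], [0, 0, 0], 1], [[-0.05, -0.05, -0.47], [0, 0, 0], 1], [[-0.13, -0.12, -0.47], [0, 0, 0], 1], [[-0.21, -0.19, -0.47], [0, 0, 0], 1], [[-0.29, -0.26, -0.47], [0, 0, 0], 1], [[-0.36, -0.32, -0.47], [0, 0, 0], 1], [[-0.39, -0.35, -0.47], [0, 0, 0], 1], [[-0.397, -0.354, -0.47], [0, 0, 0], 1], [[-0.397, -0.354, -0.47], [0, 0, 0], 1]])

```text
t: 9.4
ee_pos: [462.9, -213.9, 187.6]
orientation: [2.225, 2.216, 0.001]
ft_force: [0.3, 0.6, 0.3]
width: 87.7
grasp_force: 0.0
```

```bash
python3 go.py 463 -213 18 0
python3 - <<'E'
from workcell import *
import cv2,numpy as np,pickle
w=get_image("wrist");t=get_image("top");pickle.dump((w,t),open("j.pkl","wb"))
a=cv2.resize(t["pixels"][140:290,300:480],(720,600),interpolation=cv2.INTER_CUBIC)
cv2.imwrite("pics/w2.png",np.hstack([cv2.resize(w["pixels"],(400,250)),cv2.resize(a,(400,333))[:250]])[:,:,::-1])
E
```

```text
t 9.4 tcp [ 462.9 -213.9  187.6] yaw -0.2 tilt [ 0.001  -0.0002] w 87.7 gf 0.0 F [0.3 0.6 0.3]
to [463.0, -213.0, 18.0, 0.0] [ 0.003 -0.     0.565] [ 0.001  0.    -0.003]
```

View pics/w2.png

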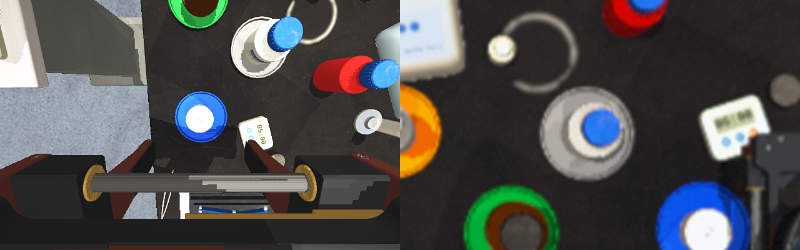

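The blue-capped bottle stands centred on grey. The wrist view shows the jar at about (320,189) inside the blue tray, so I'll measure both from there.

Run:
```python
from h import *;import pickle
w,t=pickle.load(open("j.pkl","rb"))
hsv=cv2.cvtColor(w["pixels"],cv2.COLOR_RGB2HSV);H,S,V=[hsv[...,i].astype(int) for i in range(3)]
def enc(m,u0,u1,v0,v1,z):
    m=m[v0:v1,u0:u1].astype(np.uint8);n,l,s,c=cv2.connectedComponentsWithStats(m);k=1+np.argmax(s[1:,4]);v,u=np.nonzero(l==k)
    P=ray(w,np.c_[u+u0,v+v0],z);c,r=cv2.minEnclosingCircle(P.astype(np.float32));return np.round(c,1),round(r,1),np.round(P.mean(0),1)
print("tray",enc((S>150)&(H>100)&(H<125),270,375,140,235,12))
print("jar",enc((S<60)&(V>185),285,355,160,225,46))
print("grey",enc((S<60)&(V>120),365,480,20,126,12))
```

```text
tray (array([ 465.8, -218.6]), 51.3, array([ 467., -216.]))
jar (array([ 462.9, -213.5]), 25.2, array([ 463.3, -213.5]))
grey (array([571.8, -91.9]), 53.3, array([563.7, -95.2]))
```

Emit:
step_arm(deltas=[[[0.001, 0, 0.03], [0, 0, 0], 1], [[0.001, 0, 0.1], [0, 0, 0], 1], [[0.001, 0, 0.2], [0, 0, 0], 1], [[0.001, 0, 0.3], [0, 0, 0], 1], [[0.001, 0, 0.4], [0, 0, 0], 1], [[0.001, 0, 0.48], [0, 0, 0], 1], [[0.001, 0, 0.53], [0, 0, 0], 1], [[0.001, 0, 0.55], [0, 0, 0], 1], [[0.001, 0, 0.558], [0, 0, 0], 1], [[0.001, 0, 0.558], [0, 0, 0], 1], [[0.001, 0, 0.558], [0, 0, 0], 0.5], [[0.001, 0, 0.558], [0, 0, 0], 0.3], [[0.001, 0, 0.558], [0, 0, 0], 0], [[0.001, 0, 0.558], [0, 0, 0], -1], [[0.001, 0, 0.558], [0, 0, 0], -1], [[0.001, 0, 0.558], [0, 0, 0], -1], [[0.001, 0, 0.558], [0, 0, 0], -1], [[0.001, 0, 0.558], [0, 0, 0], -1], [[0.001, 0, 0.558], [0, 0, 0], -1], [[0.001, 0, 0.558], [0, 0, 0], -1]])

```text
t: 11.17
ee_pos: [462.8, -213.4, 19.9]
orientation: [2.224, 2.218, 0.0]
ft_force: [-1.3, 0.3, 5.9]
width: 48.4
grasp_force: 30.0
```

Emit:
step_arm(deltas=[[[0, 0, -0.02], [0, 0, 0], -1], [[0, 0, -0.07], [0, 0, 0], -1], [[0, 0, -0.15], [0, 0, 0], -1], [[0, 0, -0.25], [0, 0, 0], -1], [[0, 0, -0.35], [0, 0, 0], -1], [[0, 0, -0.44], [0, 0, 0], -1], [[0, 0, -0.51], [0, 0, 0], -1], [[0.02, 0, -0.55], [0, 0, 0], -1], [[0.06, 0, -0.567], [0, 0, 0], -1], [[0.13, 0, -0.567], [0, 0, 0], -1], [[0.23, 0, -0.567], [0, 0, 0], -1], [[0.34, 0, -0.567], [0, 0, 0], -1], [[0.45, 0, -0.567], [0, 0, 0], -1], [[0.56, 0, -0.567], [0, 0, 0], -1], [[0.66, 0, -0.567], [0, 0, 0], -1], [[0.75, 0, -0.567], [0, 0, 0], -1], [[0.82, 0, -0.567], [0, 0, 0], -1], [[0.87, 0, -0.567], [0, 0, 0], -1], [[0.9, 0, -0.567], [0, 0, 0], -1], [[0.9, 0, -0.567], [0, 0, 0], -1]])

```text
t: 12.83
ee_pos: [462.2, 58.5, 188.7]
orientation: [-2.221, -2.22, 0.002]
ft_force: [0.6, -0.2, -0.7]
width: 48.2
grasp_force: 30.0
```

```bash
python3 go.py 456.4 200.8 20 0
```

```text
t 12.83 tcp [462.2  58.5 188.7] yaw -0.0 tilt [-0.002  0.   ] w 48.2 gf 30.0 F [ 0.6 -0.2 -0.7]
to [456.4, 200.8, 20.0, 0.0] [ 0.474 -0.018  0.562] [-0.001 -0.    -0.   ]
```

Emit:
step_arm(deltas=[[[0.03, 0, 0], [0, 0, 0], -1], [[0.1, -0.005, 0], [0, 0, 0], -1], [[0.2, -0.01, 0], [0, 0, 0], -1], [[0.3, -0.018, 0], [0, 0, 0], -1], [[0.39, -0.018, 0], [0, 0, 0], -1], [[0.45, -0.018, 0], [0, 0, 0], -1], [[0.477, -0.018, 0.02], [0, 0, 0], -1], [[0.477, -0.018, 0.07], [0, 0, 0], -1], [[0.477, -0.018, 0.15], [0, 0, 0], -1], [[0.477, -0.018, 0.25], [0, 0, 0], -1], [[0.477, -0.018, 0.34], [0, 0, 0], -1], [[0.477, -0.018, 0.42], [0, 0, 0], -1], [[0.477, -0.018, 0.48], [0, 0, 0], -1], [[0.477, -0.018, 0.51], [0, 0, 0], -1], [[0.477, -0.018, 0.53], [0, 0, 0], -1], [[0.477, -0.018, 0.54], [0, 0, 0], -1], [[0.477, -0.018, 0.545], [0, 0, 0], -1], [[0.477, -0.018, 0.545], [0, 0, 0], -1], [[0.477, -0.018, 0.545], [0, 0, 0], -1]])

```text
t: 14.42
ee_pos: [458.9, 200.1, 27.0]
orientation: [2.224, 2.218, 0.002]
ft_force: [0.1, 0.7, -0.3]
width: 48.1
grasp_force: 30.0
```

```bash
python3 go.py 456.4 200.8 19.9 0
```

```text
t 14.42 tcp [458.9 200.1  27. ] yaw -0.1 tilt [0.0014 0.0006] w 48.1 gf 30.0 F [ 0.1  0.7 -0.3]
to [456.4, 200.8, 19.9, 0.0] [ 0.002 -0.008  0.024] [ 0.001 -0.    -0.002]
```

Emit:
step_arm(deltas=[[[0.002, -0.008, 0.005], [0, 0, 0], -1], [[0.002, -0.008, 0.01], [0, 0, 0], -1], [[0.002, -0.008, 0.014], [0, 0, 0], -1], [[0.002, -0.008, 0.018], [0, 0, 0], -1], [[0.002, -0.008, 0.021], [0, 0, 0], -1], [[0.002, -0.008, 0.023], [0, 0, 0], -1], [[0.002, -0.008, 0.024], [0, 0, 0], -1], [[0.002, -0.008, 0.025], [0, 0, 0], -1], [[0.002, -0.008, 0.025], [0, 0, 0], -1]])

```text
t: 15.17
ee_pos: [455.9, 200.5, 19.8]
orientation: [2.224, 2.219, 0.0]
ft_force: [-4.6, -1.1, 17.1]
width: 48.6
grasp_force: 30.0
```

Emit:
step_arm(deltas=[[[0, 0, -0.001], [0, 0, 0], 0.2], [[0, 0, -0.001], [0, 0, 0], 0.5], [[0, 0, -0.001], [0, 0, 0], 1], [[0, 0, -0.001], [0, 0, 0], 1], [[0, 0, -0.001], [0, 0, 0], 1], [[0, 0, -0.01], [0, 0, 0], 1], [[0, 0, -0.05], [0, 0, 0], 1], [[0, 0, -0.13], [0, 0, 0], 1], [[0, 0, -0.25], [0, 0, 0], 1], [[0, 0, -0.38], [0, 0, 0], 1], [[0, 0, -0.48], [0, 0, 0], 1], [[-0.05, 0.02, -0.56], [0, 0, 0], 1], [[-0.15, 0.06, -0.57], [0, 0, 0], 1], [[-0.27, 0.11, -0.57], [0, 0, 0], 1], [[-0.39, 0.15, -0.57], [0, 0, 0], 1], [[-0.51, 0.2, -0.57], [0, 0, 0], 1], [[-0.63, 0.25, -0.57], [0, 0, 0], 1], [[-0.75, 0.29, -0.57], [0, 0, 0], 1], [[-0.86, 0.33, -0.57], [0, 0, 0], 1], [[-0.94, 0.36, -0.57], [0, 0, 0], 1]])

```text
t: 16.83
ee_pos: [563.8, -84.6, 190.8]
orientation: [2.225, 2.216, 0.001]
ft_force: [-0.2, 0.5, 0.5]
width: 87.8
grasp_force: 0.0
```

Emit:
step_arm(deltas=[[[-0.03, 0.01, 0], [0, 0, 0], 1], [[-0.04, 0.014, 0], [0, 0, 0], 1], [[-0.04, 0.014, 0], [0, 0, 0], 1], [[-0.04, 0.014, 0], [0, 0, 0], 1]])

```text
t: 17.17
ee_pos: [566.7, -92.7, 189.8]
orientation: [-2.223, -2.219, 0.0]
ft_force: [0.3, 0.4, -0.3]
width: 88.0
grasp_force: 0.0
```

```bash
python3 go.py 569.2 -94.8 46.6 0
python3 - <<'E'
from workcell import *
import cv2,numpy as np,pickle
t=get_image("top");pickle.dump(t,open("t2.pkl","wb"))
cv2.imwrite("pics/t2.png",cv2.resize(t["pixels"][170:290,190:470],(784,336),interpolation=cv2.INTER_CUBIC)[:,:,::-1])
E
```

```text
t 17.17 tcp [566.7 -92.7 189.8] yaw -0.1 tilt [-0.0005  0.0004] w 88.0 gf 0.0 F [ 0.3  0.4 -0.3]
to [569.2, -94.8, 46.6, 0.0] [-0.007  0.009  0.477] [-0.    -0.    -0.001]
```

View pics/t2.png

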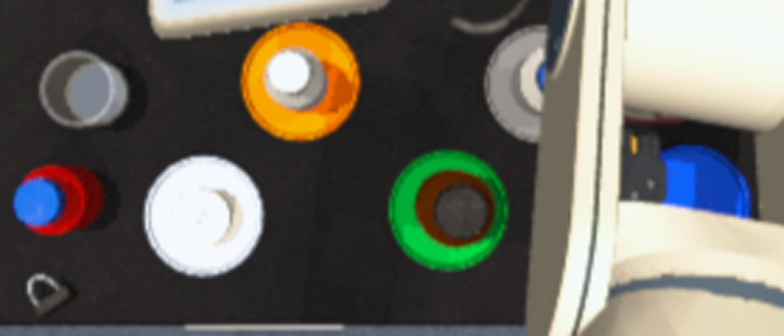

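The jar sits centred on the white tray, at about (205,216) in the crop. Next I pick the blue-capped bottle off grey.

Emit:
step_arm(deltas=[[[-0.007, 0.009, 0.03], [0, 0, 0], 1], [[-0.007, 0.009, 0.1], [0, 0, 0], 1], [[-0.007, 0.009, 0.2], [0, 0, 0], 1], [[-0.007, 0.009, 0.3], [0, 0, 0], 1], [[-0.007, 0.009, 0.39], [0, 0, 0], 1], [[-0.007, 0.009, 0.45], [0, 0, 0], 1], [[-0.007, 0.009, 0.47], [0, 0, 0], 1], [[-0.007, 0.009, 0.477], [0, 0, 0], 1], [[-0.007, 0.009, 0.477], [0, 0, 0], 1], [[-0.007, 0.009, 0.477], [0, 0, 0], 0.5], [[-0.007, 0.009, 0.477], [0, 0, 0], 0.3], [[-0.007, 0.009, 0.477], [0, 0, 0], 0], [[-0.007, 0.009, 0.477], [0, 0, 0], -1], [[-0.007, 0.009, 0.477], [0, 0, 0], -1], [[-0.007, 0.009, 0.477], [0, 0, 0], -1], [[-0.007, 0.009, 0.477], [0, 0, 0], -1], [[-0.007, 0.009, 0.477], [0, 0, 0], -1], [[-0.007, 0.009, 0.477], [0, 0, 0], -1], [[-0.007, 0.009, 0.477], [0, 0, 0], -1]])

```text
t: 18.8
ee_pos: [570.1, -96.0, 47.1]
orientation: [2.224, 2.218, 0.0]
ft_force: [-1.8, 0.9, 5.4]
width: 55.9
grasp_force: 30.0
```

Emit:
step_arm(deltas=[[[0, 0, -0.02], [0, 0, 0], -1], [[0, 0, -0.06], [0, 0, 0], -1], [[0, 0, -0.13], [0, 0, 0], -1], [[-0.01, -0.01, -0.2], [0, 0, 0], -1], [[-0.04, -0.03, -0.25], [0, 0, 0], -1], [[-0.1, -0.08, -0.27], [0, 0, 0], -1], [[-0.17, -0.14, -0.27], [0, 0, 0], -1], [[-0.24, -0.2, -0.27], [0, 0, 0], -1], [[-0.31, -0.26, -0.27], [0, 0, 0], -1], [[-0.37, -0.31, -0.26], [0, 0, 0], -1], [[-0.4, -0.335, -0.24], [0, 0, 0], -1], [[-0.414, -0.348, -0.2], [0, 0, 0], -1], [[-0.414, -0.348, -0.15], [0, 0, 0], -1], [[-0.414, -0.348, -0.1], [0, 0, 0], -1], [[-0.414, -0.348, -0.06], [0, 0, 0], -1], [[-0.414, -0.348, -0.04], [0, 0, 0], -1], [[-0.414, -0.348, -0.03], [0, 0, 0], -1], [[-0.414, -0.348, -0.03], [0, 0, 0], -1], [[-0.414, -0.348, -0.03], [0, 0, 0], -1], [[-0.414, -0.348, -0.03], [0, 0, 0], -1]])

```text
t: 20.47
ee_pos: [465.9, -220.0, 56.2]
orientation: [2.223, 2.218, 0.001]
ft_force: [0.1, -0.4, -1.2]
width: 56.0
grasp_force: 30.0
```

```bash
python3 go.py 465.6 -220.3 47.1 0
```

```text
t 20.47 tcp [ 465.9 -220.    56.2] yaw -0.1 tilt [ 0.0011 -0.0005] w 56.0 gf 30.0 F [ 0.1 -0.4 -1.2]
to [465.6, -220.3, 47.1, 0.0] [-0.001 -0.001  0.03 ] [ 0.001  0.    -0.002]
```

Emit:
step_arm(deltas=[[[-0.001, -0.001, 0.008], [0, 0, 0], -1], [[-0.001, -0.001, 0.015], [0, 0, 0], -1], [[-0.001, -0.001, 0.021], [0, 0, 0], -1], [[-0.001, -0.001, 0.025], [0, 0, 0], -1], [[-0.001, -0.001, 0.028], [0, 0, 0], -1], [[-0.001, -0.001, 0.029], [0, 0, 0], -1], [[-0.001, -0.001, 0.03], [0, 0, 0], -1], [[-0.001, -0.001, 0.031], [0, 0, 0], -1], [[-0.001, -0.001, 0.031], [0, 0, 0], -1]])

```text
t: 21.22
ee_pos: [465.0, -220.1, 47.1]
orientation: [-2.224, -2.219, 0.0]
ft_force: [-2.6, 1.3, 10.8]
width: 55.4
grasp_force: 30.0
```

Emit:
step_arm(deltas=[[[0, 0, -0.001], [0, 0, 0], 0.3], [[0, 0, -0.001], [0, 0, 0], 0.6], [[0, 0, -0.001], [0, 0, 0], 1], [[0, 0, -0.001], [0, 0, 0], 1], [[0, 0, -0.001], [0, 0, 0], 1], [[0, 0, -0.01], [0, 0, 0], 1], [[0, 0, -0.05], [0, 0, 0], 1], [[0, 0, -0.13], [0, 0, 0], 1], [[0, 0, -0.25], [0, 0, 0], 1], [[0, 0, -0.37], [0, 0, 0], 1], [[0, 0, -0.49], [0, 0, 0], 1], [[0.05, 0.01, -0.6], [0, 0, 0], 1], [[0.15, 0.03, -0.67], [0, 0, 0], 1], [[0.26, 0.05, -0.7], [0, 0, 0], 1], [[0.37, 0.08, -0.7], [0, 0, 0], 1], [[0.47, 0.1, -0.7], [0, 0, 0], 1], [[0.55, 0.117, -0.7], [0, 0, 0], 1], [[0.6, 0.117, -0.7], [0, 0, 0], 1], [[0.6, 0.117, -0.7], [0, 0, 0], 1], [[0.6, 0.117, -0.7], [0, 0, 0], 1]])

```text
t: 22.88
ee_pos: [500.5, -39.7, 257.0]
orientation: [2.222, 2.22, 0.0]
ft_force: [-0.1, 0.8, -0.6]
width: 87.7
grasp_force: 0.0
```

```bash
python3 go.py 466 -9.5 72 0
python3 - <<'E'
from workcell import *
import cv2,numpy as np,pickle
t=get_image("wrist");pickle.dump(t,open("w3.pkl","wb"))
cv2.imwrite("pics/w3.png",t["pixels"][:,:,::-1])
E
```

```text
t 22.88 tcp [500.5 -39.7 257. ] yaw -0.0 tilt [ 0.0006 -0.0003] w 87.7 gf 0.0 F [-0.1  0.8 -0.6]
to [466.0, -9.5, 72.0, 0.0] [ 0.101 -0.115  0.617] [ 0.  0. -0.]
```

View pics/w3.png

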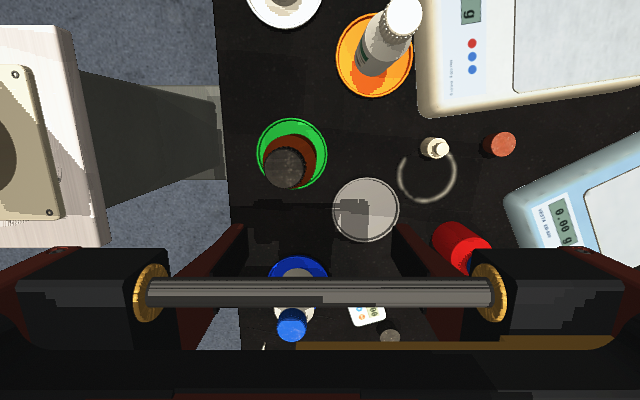

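Brown's cap top is at (285,168), slim's cap at (404,16), and the grey tray, now empty, is at (366,210).

Run:
```python
from h import *;import pickle
w=pickle.load(open("w3.pkl","rb"))
print("brown",ray(w,[[285,168]],144),"slim",ray(w,[[404,16]],156))
hsv=cv2.cvtColor(w["pixels"],cv2.COLOR_RGB2HSV);H,S,V=[hsv[...,i].astype(int) for i in range(3)]
for n,m,(u0,u1,v0,v1) in(("grey",V>90,(325,405,172,246)),("green",(S>120)&(H>45)&(H<75),(250,335,110,195)),("orange",(S>150)&(H>8)&(H<25),(325,420,0,105))):
    k,l,s,_=cv2.connectedComponentsWithStats(m[v0:v1,u0:u1].astype(np.uint8));v,u=np.nonzero(l==1+np.argmax(s[1:,4]))
    P=ray(w,np.c_[u+u0,v+v0],12);print(n,cv2.minEnclosingCircle(P.astype(np.float32)))
# brown body base: amber pixels ellipse at floor level not needed
```

```text
brown [[467.42873365 -11.2585257 ]] slim [[570.71568095 115.93840502]]
grey ((569.943115234375, -93.82589721679688), 50.830448150634766)
green ((461.23541259765625, -10.296544075012207), 51.18088912963867)
orange ((572.81640625, 117.22040557861328), 51.48061752319336)
```

Emit:
step_arm(deltas=[[[0.04, -0.05, 0.01], [0, 0, 0], 1], [[0.09, -0.1, 0.04], [0, 0, 0], 1], [[0.097, -0.114, 0.1], [0, 0, 0], 1], [[0.097, -0.114, 0.18], [0, 0, 0], 1], [[0.097, -0.114, 0.26], [0, 0, 0], 1], [[0.097, -0.114, 0.34], [0, 0, 0], 1], [[0.097, -0.114, 0.42], [0, 0, 0], 1], [[0.097, -0.114, 0.5], [0, 0, 0], 1], [[0.097, -0.114, 0.56], [0, 0, 0], 1], [[0.097, -0.114, 0.6], [0, 0, 0], 1], [[0.097, -0.114, 0.614], [0, 0, 0], 1], [[0.097, -0.114, 0.617], [0, 0, 0], 1], [[0.097, -0.114, 0.617], [0, 0, 0], 1], [[0.097, -0.114, 0.617], [0, 0, 0], 1]])

```text
t: 24.1
ee_pos: [467.1, -11.5, 72.0]
orientation: [2.224, 2.217, 0.001]
ft_force: [-0.7, 0.1, 0.1]
width: 87.7
grasp_force: 0.0
```

Emit:
step_arm(deltas=[[[0, 0, 0], [0, 0, 0], 0.6], [[0, 0, 0], [0, 0, 0], 0.45], [[0, 0, 0], [0, 0, 0], 0.3], [[0, 0, 0], [0, 0, 0], 0], [[0, 0, 0], [0, 0, 0], -1], [[0, 0, 0], [0, 0, 0], -1], [[0, 0, 0], [0, 0, 0], -1], [[0, 0, 0], [0, 0, 0], -1], [[0, 0, 0], [0, 0, 0], -1], [[0, 0, 0], [0, 0, 0], -1]])

```text
t: 24.93
ee_pos: [466.3, -11.0, 71.4]
orientation: [-2.224, -2.219, 0.0]
ft_force: [-2.0, -0.0, 6.0]
width: 61.9
grasp_force: 30.0
```

Emit:
step_arm(deltas=[[[0, 0, -0.01], [0, 0, 0], -1], [[0, 0, -0.04], [0, 0, 0], -1], [[0, 0, -0.1], [0, 0, 0], -1], [[0, 0, -0.15], [0, 0, 0], -1], [[-0.01, 0.01, -0.19], [0, 0, 0], -1], [[-0.03, 0.04, -0.2], [0, 0, 0], -1], [[-0.07, 0.09, -0.2], [0, 0, 0], -1], [[-0.12, 0.15, -0.2], [0, 0, 0], -1], [[-0.17, 0.21, -0.2], [0, 0, 0], -1], [[-0.22, 0.27, -0.2], [0, 0, 0], -1], [[-0.255, 0.315, -0.2], [0, 0, 0], -1], [[-0.27, 0.335, -0.19], [0, 0, 0], -1], [[-0.277, 0.344, -0.17], [0, 0, 0], -1], [[-0.277, 0.344, -0.13], [0, 0, 0], -1], [[-0.277, 0.344, -0.09], [0, 0, 0], -1], [[-0.277, 0.344, -0.06], [0, 0, 0], -1], [[-0.277, 0.344, -0.04], [0, 0, 0], -1], [[-0.277, 0.344, -0.03], [0, 0, 0], -1], [[-0.277, 0.344, -0.03], [0, 0, 0], -1], [[-0.277, 0.344, -0.03], [0, 0, 0], -1]])

```text
t: 26.6
ee_pos: [569.4, -94.2, 80.1]
orientation: [-2.224, -2.219, 0.0]
ft_force: [0.8, 0.1, -2.8]
width: 62.1
grasp_force: 29.9
```

```bash
python3 go.py 569.5 -94.2 71.4 0
```

```text
t 26.6 tcp [569.4 -94.2  80.1] yaw -0.1 tilt [-0.0001  0.    ] w 62.1 gf 29.9 F [ 0.8  0.1 -2.8]
to [569.5, -94.2, 71.4, 0.0] [-0.     0.     0.029] [-0.    -0.    -0.001]
```

Now lower it, then read the contact force.

Emit:
step_arm(deltas=[[[0, 0, 0.008], [0, 0, 0], -1], [[0, 0, 0.015], [0, 0, 0], -1], [[0, 0, 0.021], [0, 0, 0], -1], [[0, 0, 0.025], [0, 0, 0], -1], [[0, 0, 0.027], [0, 0, 0], -1], [[0, 0, 0.028], [0, 0, 0], -1], [[0, 0, 0.029], [0, 0, 0], -1], [[0, 0, 0.03], [0, 0, 0], -1], [[0, 0, 0.03], [0, 0, 0], -1]])

```text
t: 27.35
ee_pos: [569.5, -94.4, 71.5]
orientation: [2.224, 2.219, -0.0]
ft_force: [-1.4, -0.6, 0.9]
width: 61.7
grasp_force: 29.9
```

Emit:
step_arm(deltas=[[[0, 0, 0], [0, 0, 0], 0.5], [[0, 0, 0], [0, 0, 0], 0.7], [[0, 0, 0], [0, 0, 0], 1], [[0, 0, 0], [0, 0, 0], 1], [[0, 0, 0], [0, 0, 0], 1], [[0, 0, -0.01], [0, 0, 0], 1], [[0, 0, -0.05], [0, 0, 0], 1], [[0, 0, -0.13], [0, 0, 0], 1], [[0, 0, -0.25], [0, 0, 0], 1], [[0, 0, -0.37], [0, 0, 0], 1], [[0.02, 0, -0.48], [0, 0, 0], 1], [[0.06, 0, -0.56], [0, 0, 0], 1], [[0.12, 0, -0.6], [0, 0, 0], 1], [[0.2, 0, -0.6], [0, 0, 0], 1], [[0.3, 0, -0.6], [0, 0, 0], 1], [[0.39, 0, -0.6], [0, 0, 0], 1], [[0.45, 0, -0.6], [0, 0, 0], 1], [[0.45, 0, -0.6], [0, 0, 0], 1], [[0.45, 0, -0.6], [0, 0, 0], 1], [[0.45, 0, -0.6], [0, 0, 0], 1]])

```text
t: 29.02
ee_pos: [569.8, 40.1, 251.8]
orientation: [2.224, 2.218, 0.0]
ft_force: [-0.1, 1.0, 0.2]
width: 87.9
grasp_force: 0.0
```

```bash
python3 go.py 570 116 84 0
python3 - <<'E'
from workcell import *
import cv2,numpy as np,pickle
t=get_image("wrist");pickle.dump(t,open("w4.pkl","wb"))
cv2.imwrite("pics/w4.png",t["pixels"][:,:,::-1])
E
```

```text
t 29.02 tcp [569.8  40.1 251.8] yaw -0.1 tilt [ 0.0006 -0.0004] w 87.9 gf 0.0 F [-0.1  1.   0.2]
to [570.0, 116.0, 84.0, 0.0] [ 0.253 -0.     0.559] [ 0.     0.    -0.002]
```

View pics/w4.png

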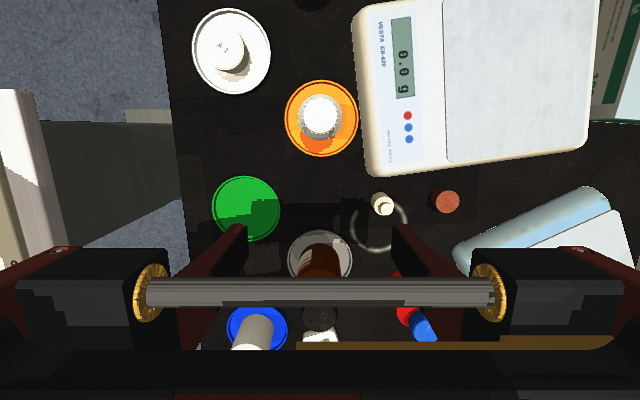

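Slim's cap is at (321,116), the jar at (226,47) sits centred on white, brown is on grey at (319,255), and the green tray at (246,208) is empty.

Run:
```python
from h import *;import pickle
w=pickle.load(open("w4.pkl","rb"))
print("slim",ray(w,[[321,116]],156),"jar",ray(w,[[226,44]],46))
hsv=cv2.cvtColor(w["pixels"],cv2.COLOR_RGB2HSV);H,S,V=[hsv[...,i].astype(int) for i in range(3)]
for n,m,(u0,u1,v0,v1) in(("slim",(S<60)&(V>190),(295,350,90,140)),):
    k,l,s,_=cv2.connectedComponentsWithStats(m[v0:v1,u0:u1].astype(np.uint8));v,u=np.nonzero(l==1+np.argmax(s[1:,4]))
    P=ray(w,np.c_[u+u0,v+v0],156);print(n,cv2.minEnclosingCircle(P.astype(np.float32)))
for n,m,(u0,u1,v0,v1) in(("green",(S>120)&(H>45)&(H<75),(205,285,170,245)),("orange",(S>150)&(H>8)&(H<25),(278,362,74,160)),("white",V>150,(185,275,2,98))):
    k,l,s,_=cv2.connectedComponentsWithStats(m[v0:v1,u0:u1].astype(np.uint8));v,u=np.nonzero(l==1+np.argmax(s[1:,4]))
    P=ray(w,np.c_[u+u0,v+v0],12);print(n,cv2.minEnclosingCircle(P.astype(np.float32)))
```

```text
slim [[571.8481029  116.56560893]] jar [[461.11886279 201.87292414]]
slim ((570.45947265625, 116.55197143554688), 19.26088523864746)
green ((461.3403015136719, -10.21494197845459), 51.28636169433594)
orange ((572.718994140625, 117.6639633178711), 51.385398864746094)
white ((456.50396728515625, 201.1766357421875), 50.897525787353516)
```

Emit:
step_arm(deltas=[[[0.05, 0.001, 0], [0, 0, 0], 1], [[0.13, 0.003, 0.01], [0, 0, 0], 1], [[0.2, 0.003, 0.03], [0, 0, 0], 1], [[0.24, 0.003, 0.08], [0, 0, 0], 1], [[0.255, 0.003, 0.15], [0, 0, 0], 1], [[0.255, 0.003, 0.23], [0, 0, 0], 1], [[0.255, 0.003, 0.31], [0, 0, 0], 1], [[0.255, 0.003, 0.39], [0, 0, 0], 1], [[0.255, 0.003, 0.46], [0, 0, 0], 1], [[0.255, 0.003, 0.51], [0, 0, 0], 1], [[0.255, 0.003, 0.545], [0, 0, 0], 1], [[0.255, 0.003, 0.557], [0, 0, 0], 1], [[0.255, 0.003, 0.559], [0, 0, 0], 1], [[0.255, 0.003, 0.559], [0, 0, 0], 1], [[0.255, 0.003, 0.559], [0, 0, 0], 0.6]])

```text
t: 30.32
ee_pos: [571.7, 117.0, 84.5]
orientation: [2.224, 2.218, 0.002]
ft_force: [-0.3, -0.1, 0.9]
width: 83.9
grasp_force: 0.0
```

Emit:
step_arm(deltas=[[[0, 0, 0], [0, 0, 0], 0.4], [[0, 0, 0], [0, 0, 0], 0.2], [[0, 0, 0], [0, 0, 0], 0.1], [[0, 0, 0], [0, 0, 0], 0], [[0, 0, 0], [0, 0, 0], -1], [[0, 0, 0], [0, 0, 0], -1], [[0, 0, 0], [0, 0, 0], -1], [[0, 0, 0], [0, 0, 0], -1], [[0, 0, 0], [0, 0, 0], -1], [[0, 0, 0], [0, 0, 0], -1], [[0, 0, 0], [0, 0, 0], -1]])

```text
t: 31.23
ee_pos: [570.9, 117.2, 83.6]
orientation: [2.224, 2.219, 0.0]
ft_force: [-1.6, 0.9, 3.1]
width: 47.7
grasp_force: 30.0
```

Emit:
step_arm(deltas=[[[0, 0, -0.01], [0, 0, 0], -1], [[0, 0, -0.04], [0, 0, 0], -1], [[0, 0, -0.1], [0, 0, 0], -1], [[0, 0, -0.16], [0, 0, 0], -1], [[-0.01, -0.01, -0.2], [0, 0, 0], -1], [[-0.04, -0.035, -0.22], [0, 0, 0], -1], [[-0.1, -0.085, -0.22], [0, 0, 0], -1], [[-0.17, -0.145, -0.22], [0, 0, 0], -1], [[-0.24, -0.205, -0.22], [0, 0, 0], -1], [[-0.31, -0.265, -0.22], [0, 0, 0], -1], [[-0.37, -0.32, -0.22], [0, 0, 0], -1], [[-0.41, -0.353, -0.21], [0, 0, 0], -1], [[-0.423, -0.366, -0.18], [0, 0, 0], -1], [[-0.423, -0.366, -0.14], [0, 0, 0], -1], [[-0.423, -0.366, -0.09], [0, 0, 0], -1], [[-0.423, -0.366, -0.06], [0, 0, 0], -1], [[-0.423, -0.366, -0.04], [0, 0, 0], -1], [[-0.423, -0.366, -0.03], [0, 0, 0], -1], [[-0.423, -0.366, -0.03], [0, 0, 0], -1], [[-0.423, -0.366, -0.03], [0, 0, 0], -1]])

```text
t: 32.9
ee_pos: [460.9, -9.4, 92.5]
orientation: [-2.224, -2.219, 0.0]
ft_force: [0.9, -0.8, -1.8]
width: 47.7
grasp_force: 30.0
```

```bash
python3 go.py 461.2 -9.6 83.6 0
```

```text
t 32.9 tcp [460.9  -9.4  92.5] yaw -0.1 tilt [-0.  0.] w 47.7 gf 30.0 F [ 0.9 -0.8 -1.8]
to [461.2, -9.6, 83.6, 0.0] [-0.001  0.001  0.03 ] [-0.    -0.    -0.001]
```

Emit:
step_arm(deltas=[[[0, 0.001, 0.008], [0, 0, 0], -1], [[0, 0.001, 0.015], [0, 0, 0], -1], [[0, 0.001, 0.021], [0, 0, 0], -1], [[0, 0.001, 0.025], [0, 0, 0], -1], [[0, 0.001, 0.027], [0, 0, 0], -1], [[0, 0.001, 0.028], [0, 0, 0], -1], [[0, 0.001, 0.029], [0, 0, 0], -1], [[0, 0.001, 0.03], [0, 0, 0], -1], [[0, 0.001, 0.03], [0, 0, 0], -1]])

```text
t: 33.65
ee_pos: [461.1, -9.5, 83.5]
orientation: [2.224, 2.219, 0.0]
ft_force: [0.5, -0.1, -1.1]
width: 47.6
grasp_force: 30.0
```

Emit:
step_arm(deltas=[[[0, 0, 0.001], [0, 0, 0], -1], [[0, 0, 0.002], [0, 0, 0], -1], [[0, 0, 0.003], [0, 0, 0], -1], [[0, 0, 0.003], [0, 0, 0], -1]])

```text
t: 33.98
ee_pos: [461.1, -9.5, 83.5]
orientation: [2.224, 2.219, 0.0]
ft_force: [-3.5, -0.6, 13.4]
width: 47.8
grasp_force: 30.0
```

Emit:
step_arm(deltas=[[[0, 0, -0.001], [0, 0, 0], 0.2], [[0, 0, -0.001], [0, 0, 0], 0.5], [[0, 0, -0.001], [0, 0, 0], 1], [[0, 0, -0.001], [0, 0, 0], 1], [[0, 0, -0.001], [0, 0, 0], 1], [[0, 0, -0.01], [0, 0, 0], 1], [[0, 0, -0.05], [0, 0, 0], 1], [[0, 0, -0.13], [0, 0, 0], 1], [[0, 0, -0.25], [0, 0, 0], 1], [[0, 0, -0.37], [0, 0, 0], 1], [[-0.01, 0.01, -0.45], [0, 0, 0], 1], [[-0.04, 0.05, -0.5], [0, 0, 0], 1], [[-0.1, 0.12, -0.5], [0, 0, 0], 1], [[-0.17, 0.21, -0.5], [0, 0, 0], 1], [[-0.23, 0.29, -0.5], [0, 0, 0], 1], [[-0.27, 0.34, -0.5], [0, 0, 0], 1], [[-0.283, 0.361, -0.5], [0, 0, 0], 1], [[-0.283, 0.361, -0.5], [0, 0, 0], 1], [[-0.283, 0.361, -0.5], [0, 0, 0], 1]])

```text
t: 35.57
ee_pos: [568.2, -94.3, 232.1]
orientation: [-2.223, -2.217, 0.001]
ft_force: [0.1, 0.2, -0.4]
width: 88.0
grasp_force: 0.0
```

```bash
python3 go.py 569.5 -94.4 71.5 0
python3 - <<'E'
from workcell import *
import cv2,numpy as np,pickle
t=get_image("wrist");pickle.dump(t,open("w5.pkl","wb"))
cv2.imwrite("pics/w5.png",t["pixels"][:,:,::-1])
E
```

```text
t 35.57 tcp [568.2 -94.3 232.1] yaw -0.2 tilt [-0.0016  0.0005] w 88.0 gf 0.0 F [ 0.1  0.2 -0.4]
to [569.5, -94.4, 71.5, 0.0] [-0.001  0.005  0.535] [-0.001 -0.    -0.002]
```

View pics/w5.png

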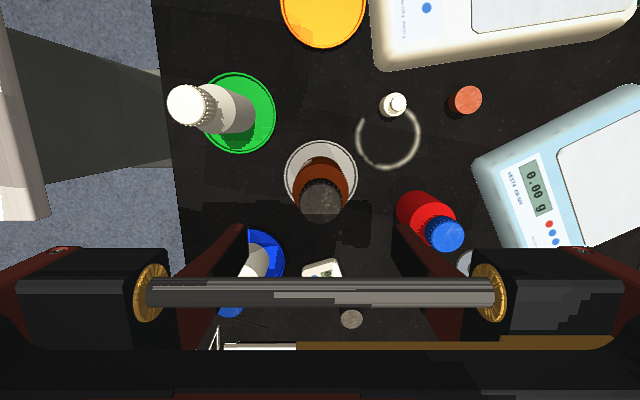

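Slim stands on green (base about (235,112)), orange is empty at (322,8), and brown is on grey at (320,195). Now I'll grasp brown.

Emit:
step_arm(deltas=[[[-0.001, 0.003, 0.03], [0, 0, 0], 1], [[-0.001, 0.003, 0.1], [0, 0, 0], 1], [[-0.001, 0.003, 0.19], [0, 0, 0], 1], [[-0.001, 0.003, 0.28], [0, 0, 0], 1], [[-0.001, 0.003, 0.37], [0, 0, 0], 1], [[-0.001, 0.003, 0.45], [0, 0, 0], 1], [[-0.001, 0.003, 0.5], [0, 0, 0], 1], [[-0.001, 0.003, 0.525], [0, 0, 0], 1], [[-0.001, 0.003, 0.534], [0, 0, 0], 1], [[-0.001, 0.003, 0.535], [0, 0, 0], 1], [[-0.001, 0.003, 0.535], [0, 0, 0], 0.6], [[-0.001, 0.003, 0.535], [0, 0, 0], 0.45], [[-0.001, 0.003, 0.535], [0, 0, 0], 0.3], [[-0.001, 0.003, 0.535], [0, 0, 0], -1], [[-0.001, 0.003, 0.535], [0, 0, 0], -1], [[-0.001, 0.003, 0.535], [0, 0, 0], -1], [[-0.001, 0.003, 0.535], [0, 0, 0], -1], [[-0.001, 0.003, 0.535], [0, 0, 0], -1], [[-0.001, 0.003, 0.535], [0, 0, 0], -1], [[-0.001, 0.003, 0.535], [0, 0, 0], -1]])

```text
t: 37.28
ee_pos: [570.0, -95.1, 72.7]
orientation: [2.224, 2.219, -0.0]
ft_force: [-2.6, -0.4, 6.7]
width: 61.8
grasp_force: 29.9
```

Emit:
step_arm(deltas=[[[0, 0, -0.01], [0, 0, 0], -1], [[0, 0, -0.04], [0, 0, 0], -1], [[0, 0, -0.1], [0, 0, 0], -1], [[0.01, 0, -0.16], [0, 0, 0], -1], [[0.04, 0, -0.2], [0, 0, 0], -1], [[0.1, 0, -0.22], [0, 0, 0], -1], [[0.19, 0.003, -0.22], [0, 0, 0], -1], [[0.29, 0.005, -0.22], [0, 0, 0], -1], [[0.39, 0.007, -0.22], [0, 0, 0], -1], [[0.49, 0.009, -0.22], [0, 0, 0], -1], [[0.58, 0.009, -0.22], [0, 0, 0], -1], [[0.65, 0.009, -0.22], [0, 0, 0], -1], [[0.69, 0.009, -0.22], [0, 0, 0], -1], [[0.706, 0.009, -0.2], [0, 0, 0], -1], [[0.706, 0.009, -0.16], [0, 0, 0], -1], [[0.706, 0.009, -0.11], [0, 0, 0], -1], [[0.706, 0.009, -0.07], [0, 0, 0], -1], [[0.706, 0.009, -0.05], [0, 0, 0], -1], [[0.706, 0.009, -0.05], [0, 0, 0], -1], [[0.706, 0.009, -0.05], [0, 0, 0], -1]])

```text
t: 38.95
ee_pos: [573.0, 116.1, 86.5]
orientation: [-2.225, -2.217, 0.002]
ft_force: [0.4, -0.2, -3.8]
width: 61.7
grasp_force: 29.9
```

```bash
python3 go.py 572.7 116.7 72.7 0
```

```text
t 38.95 tcp [573.  116.1  86.5] yaw -0.2 tilt [-0.0012 -0.0003] w 61.7 gf 29.9 F [ 0.4 -0.2 -3.8]
to [572.7, 116.7, 72.7, 0.0] [ 0.002 -0.001  0.046] [-0.001  0.    -0.002]
```

Emit:
step_arm(deltas=[[[0.002, 0, 0.01], [0, 0, 0], -1], [[0.002, 0, 0.02], [0, 0, 0], -1], [[0.002, 0, 0.03], [0, 0, 0], -1], [[0.002, 0, 0.037], [0, 0, 0], -1], [[0.002, 0, 0.042], [0, 0, 0], -1], [[0.002, 0, 0.045], [0, 0, 0], -1], [[0.002, 0, 0.047], [0, 0, 0], -1], [[0.002, 0, 0.048], [0, 0, 0], -1], [[0.002, 0, 0.049], [0, 0, 0], -1], [[0.002, 0, 0.049], [0, 0, 0], -1]])

```text
t: 39.78
ee_pos: [573.3, 117.5, 72.8]
orientation: [-2.224, -2.219, -0.0]
ft_force: [-1.2, -0.3, 1.7]
width: 61.7
grasp_force: 29.9
```

Emit:
step_arm(deltas=[[[0, 0, 0], [0, 0, 0], 0.5], [[0, 0, 0], [0, 0, 0], 0.65], [[0, 0, 0], [0, 0, 0], 0.8], [[0, 0, 0], [0, 0, 0], 0.8], [[0, 0, 0], [0, 0, 0], 0.8], [[0, 0, -0.01], [0, 0, 0], 0.8], [[0, 0, -0.05], [0, 0, 0], 0.8], [[0, 0, -0.13], [0, 0, 0], 0.8], [[0, 0, -0.25], [0, 0, 0], 0.8], [[0, 0, -0.37], [0, 0, 0], 0.8], [[0, 0, -0.49], [0, 0, 0], 1], [[-0.05, -0.03, -0.6], [0, 0, 0], 1], [[-0.13, -0.08, -0.69], [0, 0, 0], 1], [[-0.23, -0.14, -0.75], [0, 0, 0], 1], [[-0.33, -0.2, -0.8], [0, 0, 0], 1], [[-0.43, -0.25, -0.85], [0, 0, 0], 1], [[-0.5, -0.28, -0.87], [0, 0, 0], 1], [[-0.53, -0.3, -0.87], [0, 0, 0], 1], [[-0.53, -0.3, -0.87], [0, 0, 0], 1], [[-0.53, -0.3, -0.87], [0, 0, 0], 1]])

```text
t: 41.45
ee_pos: [482.7, -41.1, 333.4]
orientation: [-2.225, -2.217, -0.001]
ft_force: [0.1, 0.2, -0.6]
width: 87.6
grasp_force: 0.0
```

Run:
```python
from workcell import *
from h import *
w=get_image("wrist");s=get_image("scene")
def dr(im,tall=True):
    b=im["pixels"][:,:,::-1].copy()
    for (x,y),h,r,rb in(((465.6,-218.9),118,18.5,28),((572.7,117.4),144,20.5,31),((461.2,-10.2),156,16,24),((456.5,200.9),46,24.5,22.5),((569.5,-94.2),12,51,51)):
        for z,q in((h,r),(6,rb)):cv2.polylines(b,[ring(im,x,y,z,q).astype(np.int32)],True,(255,0,255),1)
    return b
cv2.imwrite("pics/w6.png",dr(w));cv2.imwrite("pics/s6.png",cv2.resize(dr(s)[140:320,180:500],(800,450)))
```

```text
(no output)
```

View pics/w6.png

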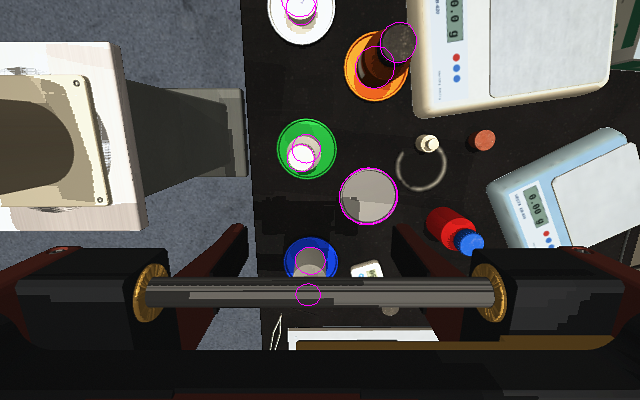

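View pics/s6.png

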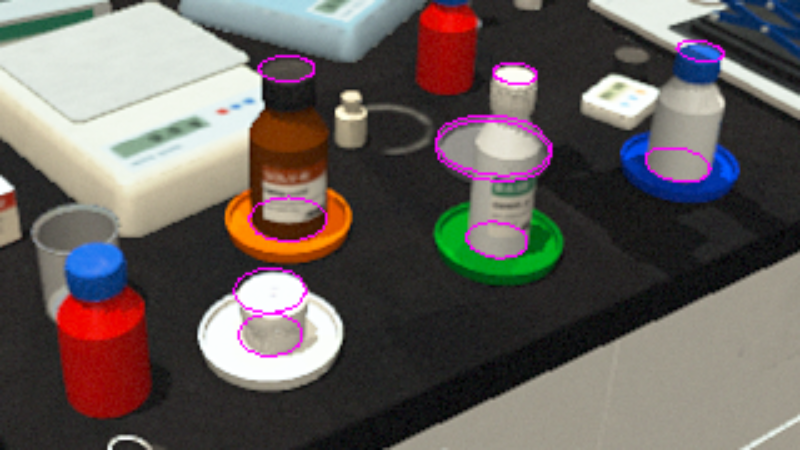

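Both overlays put every container upright within a few mm of the middle of its own tray. Grey is empty, the beaker and red bottles haven't moved, and the gripper is clear.

```bash
python3 -c "
from workcell import *
print(close_job())"
```

```text
the job is handed in; nothing more can be done
None
```

Job handed in at about 41 s of the 138 s allowed: all four containers stand upright near the middle of their own trays (within a few mm by camera), grey is empty, and the beaker and red look-alikes were not touched.

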